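# Dock the yellow-capped sample rack in the analyser's intake

### The job

Stand the rack of yellow-capped tubes in the wide mouth of the aluminium guides of the intake dock, then push it along between the guides until it is fully home against the black stop. Seat it gently but firmly: press it against the stop with a push of 10 to 15 N for a second (never 20 N), then let go, leaving it upright and everything else on the bench where it is.

Things in the scene. Friction and masses are not known exactly. Their poses are not given: they have to be found in the camera images.
- yellow_rack: White tube rack with five yellow caps in a row: loose, rigid, 0.25 to 0.42 kg. Body 120 (x) x 32 (y) x 65 mm high, upright edges rounded; caps 16 mm across on its middle line, tops at 93 mm. Origin: centre of its underside; x along its length, z up. Both ends are alike: either may go in first. Can be gripped across its 32 mm width from above.
- dock: Intake dock, fixed, place and yaw vary. Origin on the table, on the centre line, where the funnel ends and the channel begins; x = pushing direction, z up. Two aluminium guides 25 mm high, 10 mm thick; straight channel 35 mm wide inside from x = 0 to 115 mm, white housing 87 mm high behind it (x = 117 to 193 mm). No floor or roof: the rack slides on the table (drag 2 to 4 N).
- dock_mouth (a point): Centre of the funnel's wide mouth, on the table: x = -90 mm of the dock. Here the guides stand 95 mm apart inside and converge evenly to 35 mm at the dock's origin.
- stop_range (a point): Fixed point on the channel's centre line at x = 60 mm of the dock, on the table. The black stop across the channel (34 mm wide, 49 mm high, rigid) is clamped with its front face 0 to 20 mm beyond this point, elsewhere each time, not measured: find it by feel. A rack at home has its origin at x = 0 to 20 mm of the dock and its rear end 40 to 60 mm out in the funnel, to be pushed above the guides.
- feeler (a joint): Orange 8 mm feeler pin in the front face of the black stop, 36 mm above the table, on the channel's centre line. 0 = sticking 5 mm out of the face (free); 0.005 m = pushed flush by a rack that touches the stop. Soft spring, about 0.2 to 0.6 N: it does not push the rack back.
- blue_rack: Another rack of the same size with three blue caps; leave alone. Origin: centre of its underside, x along its length. It may stand in either of two places, the yellow one in the other.
- label_roll: Roll of white labels standing on end, 68 mm across, 40 mm high; leave alone. Origin: centre of its underside.
- pen_pot: Wooden pot 80 x 80 x 85 mm with three pens up to 145 mm; leave alone. Origin: centre of its underside.
- tube_tray: Red microtube tray 100 x 160 x 30 mm; leave alone. Origin: centre of its underside.
- timer: White bench timer 60 x 70 x 22 mm; leave alone. Origin: centre of its underside.
- marker: White marker with red cap, about 130 mm long, 16 mm thick, lying; leave alone. Origin: under its barrel's middle.

How it is judged:
On the way, in this order (a step that is already met when the one before it is completed fails the run):
1. The yellow rack stands on the table with its leading end in the funnel (origin at x = -155 to -65 mm of the dock, within 30 mm of its centre line and 0.35 rad of its direction) (x of yellow_rack in the frame of dock between -0.155 and -0.065 m and y of yellow_rack in the frame of dock between -0.03 and 0.03 m and angle between the x axis of yellow_rack and the x axis of dock, either way round below 0.35 rad and height (world z) of yellow_rack below 0.006 m and angle between yellow_rack's own z axis and vertical below 0.1 rad), for 0.2 s.
2. The rack is in the channel against the stop (feeler in by more than 3.5 mm) and pressed on it with more than 4 N for 0.3 s (value of joint feeler above 0.0035 m and contact force between yellow_rack and dock above 4 N and x of yellow_rack in the frame of dock above -0.004 m and angle between the x axis of yellow_rack and the x axis of dock, either way round below 0.06 rad), for 0.3 s.
At the end, for the whole second after the job is handed in: The yellow rack stands upright on the table in the channel, centred within 3.5 mm and in line within 0.06 rad, at rest against the stop (feeler pushed in by more than 3.5 of its 5 mm), its origin no further out than 4 mm before the dock's origin (value of joint feeler above 0.0035 m and x of yellow_rack in the frame of dock above -0.004 m and y of yellow_rack in the frame of dock between -0.0035 and 0.0035 m and angle between the x axis of yellow_rack and the x axis of dock, either way round below 0.06 rad and angle between yellow_rack's own z axis and vertical below 0.05 rad and height (world z) of yellow_rack below 0.005 m and linear speed of yellow_rack below 0.01 m/s); the robot touches nothing.
It fails at once if the rack is pressed on the dock with more than 20 N (contact force between yellow_rack and dock above 20 N).
It fails at once if the yellow rack is tipped by more than 0.4 rad (angle between yellow_rack's own z axis and vertical above 0.4 rad).
It fails at once if another thing on the bench is moved by more than 20 mm (distance of any of blue_rack, label_roll, pen_pot, tube_tray, timer, marker from where it was at the start of the episode above 0.02 m).
It also fails if it takes over 70 s, if anything falls off the work surface, if the arm or the gripper's body presses on something with over 40 N, if the wrist force passes 120 N, or if a joint passes its speed limit or range.

### The arm

A 6-joint arm with a two-finger parallel gripper is mounted at the origin on the work surface. World frame = base frame: x ahead of the robot, y to its left, z up, the work surface at z = 0. Lengths are in m, angles in rad, forces in N, time in s.
With the tool pointing down it reaches from about 0.35 to 0.975 m from the base axis. Payload 4.9 kg.
Tool frame: the origin (TCP) lies at the very end of the fingers, on their centre line; the grasp point (between the pads) lies manip.grip_point_offset behind it (manip.grip_point_offset is the distance from the TCP to the grasp point, in m); z points along the fingers, y is the line along which they close (so a half turn about z gives the same grasp; the last joint's range is limited). The gripper opens to 85 mm and grips with 20 to 120 N. Pads are 22 mm wide; open, the fingers measure 114 mm over their backs; the gripper's body (76 mm by 85 mm) begins 54 mm behind the grasp point. The pads swing forward as they close: fully open they stand 13 mm farther back than shut.
Start: joints at [-1.26, 0.053, 1.613, -0, 1.476, -0.119], TCP at [0.26, -0.568, 0.231] pointing down, gripper open.
Joint ranges: [-3.01, 3.01], [-1.01, 2.22], [0.06, 2.58], [-1.02, 4.17], [0.09, 2.62], [-3.14, 3.14]. Speed limits (rad/s): [2.57, 2.57, 3.14, 3.14, 3.14, 3.14].

### API

Orientations are given as a unit quaternion [w, x, y, z].
In Python, from plant import manip gives the robot as it stands.
- The arm moves only by the shell command python3 -m crank 'ROWS' [OPENING]. ROWS is JSON, a list of rows, each an object of numbers: "x", "y", "z": the shift along the tool's x, y, z in cm; "turn": the turn about the tool's z in rad. In form: [{"x": .., "y": .., "z": .., "turn": ..}, ...]. A call has 1 to 5 rows; each row shifts and turns the commanded pose from where the row before left it, along the tool's axes as they then stand; what a row does not reach is not made up. A row lasts 1/10 s, in which the tool goes at most 50 mm and 8.59 degrees, less where a joint would pass 70% of its speed; a pose out of reach is approached as far as the arm can. A call with a gripper value outside its range is refused whole. OPENING is the opening in per cent of the stroke, from 0 (shut) to 100 (fully open), set as the call begins (- or left out, the last holds). The fingers move at their own pace and stop on an object; the grip force is fixed at half the most. Time passes only in rows, so rows that do not move let the fingers close. It gives the time, the measured TCP pose, the force, the opening and the grip force at its end, in the units of the state.
- manip.state(): the state, without advancing time (a new reading comes with each control period).
- manip.grab_frame(name): name is "scene" or "top"; returns (picture, depth): 420x560x3 uint8, red, green, blue; 420x560 float32, m along the optical axis (not along the pixel's ray), 0 where there is no reading.
- manip.camera_model(name): a dict with "mtx" (3x3 intrinsics, pixels), "k1" (the pictures are not rectified: a ray, as slopes to the right and down, at radius r is drawn at 1 + k1 r^2 times it, then the intrinsics apply), "world_to_cam" (4x4, takes a point from world to camera coordinates). Camera axes: x right, y down, z forward; pixel columns grow to the right and rows downward; lengths in m; the calibration is good to about 2 mm. A picture is of the moment at which its call begins. camera_model takes no time and is no camera call.
- manip.job_done(): hands the job in; it is judged then, once.
The state is a dict: "time": time; "joint_pos": joint angles; "joint_vel": joint speeds; "joint_efforts": joint torques, N m; "tool_pos": TCP position; "tool_rot": TCP orientation; "contact_force": force on the tool from outside, world axes, zero at the start; "ft_torque": the same for the moment, N m; "gripper_width": opening from 0.0 (shut) to 1.0 (fully open); "grasp_force": force on a finger pad.
Only numpy, scipy, OpenCV 4.12 (cv2) and the standard library are available. Lean on these libraries where they do the work, as an engineer would, in place of code of your own. Each camera call takes 0.05 s, during which the arm holds its last target. There are 200 camera calls.

## Working session

There is one attempt and no reset: what is moved stays moved. The work goes in short steps, Python scripts to look and compute and a shell command to move; the robot and the scene stay as the last step left them, time stands still between calls to the robot, and variables do not carry over. Pictures are saved under pics/ and viewed, at most 10 in all, crops included, and the job is handed in when it is done.

```bash
mkdir -p pics; ls; python3 - <<'E'
from plant import manip
import cv2,numpy as np
s=manip.state();print({k:np.round(v,3).tolist() for k,v in s.items()},manip.grip_point_offset)
for n in("top","scene"):
    im,d=manip.grab_frame(n);cv2.imwrite(f"pics/{n}0.png",im[:,:,::-1]);np.save(f"{n}0.npy",d)
    print(n,{k:np.round(v,3).tolist() for k,v in manip.camera_model(n).items()})
E
```

```text
pics
{'time': 0.0, 'joint_pos': [-1.26, 0.053, 1.614, -0.0, 1.476, -0.119], 'joint_vel': [0.002, -0.001, -0.0, 0.001, -0.001, 0.0], 'joint_efforts': [0.001, -39.369, -37.018, -0.0, 0.007, -0.0], 'tool_pos': [0.26, -0.568, 0.23], 'tool_rot': [-0.001, 0.977, 0.213, -0.0], 'contact_force': [-0.114, -0.379, -1.1], 'ft_torque': [-0.035, -0.018, -0.018], 'grasp_force': 0.0, 'gripper_width': 1.001} 0.0187
top {'mtx': [[498.218, 0.0, 276.081], [0.0, 498.218, 218.507], [0.0, 0.0, 1.0]], 'k1': -0.078, 'world_to_cam': [[0.019, -1.0, 0.0, -0.036], [-0.997, -0.019, -0.069, 0.563], [0.069, 0.001, -0.998, 1.309], [0.0, 0.0, 0.0, 1.0]]}
scene {'mtx': [[445.919, 0.0, 285.027], [0.0, 445.919, 209.105], [0.0, 0.0, 1.0]], 'k1': -0.033, 'world_to_cam': [[0.399, 0.917, -0.004, -0.197], [0.738, -0.324, -0.591, -0.368], [-0.544, 0.233, -0.806, 1.522], [0.0, 0.0, 0.0, 1.0]]}
```

View pics/top0.png

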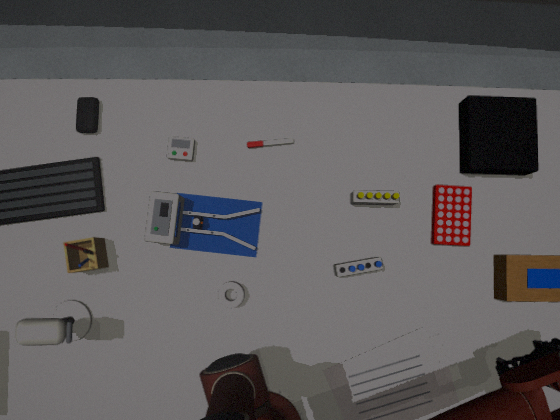

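View pics/scene0.png

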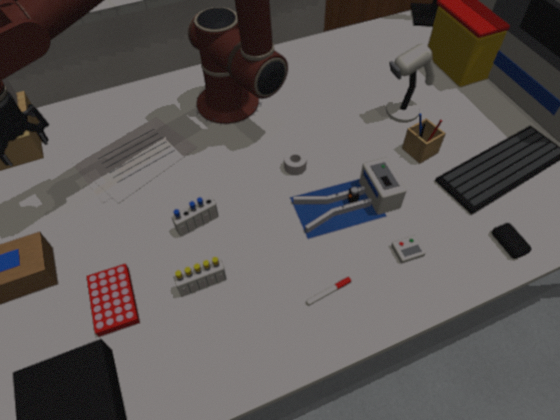

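The top view shows the yellow rack at about (376,198), the dock mouth at (258,228), its channel running left to the housing at (163,218), and the blue rack at (359,267). The scene view confirms this.

```bash
cat > h.py <<'E'
from plant import manip
import cv2,numpy as np
def ray(n,px,z):
    m=manip.camera_model(n);K=np.array(m["mtx"]);T=np.array(m["world_to_cam"]);R=T[:3,:3];c=-R.T@T[:3,3]
    u=cv2.undistortPoints(np.float64(px).reshape(-1,1,2),K,np.array([m["k1"],0,0,0,0.])).reshape(-1,2)
    d=np.c_[u,np.ones(len(u))]@R
    return c+d*((z-c[2])/d[:,2])[:,None]
def proj(n,P):
    m=manip.camera_model(n);T=np.array(m["world_to_cam"])
    return cv2.projectPoints(np.float64(P).reshape(-1,1,3),cv2.Rodrigues(T[:3,:3])[0],T[:3,3],np.array(m["mtx"]),np.array([m["k1"],0,0,0,0.]))[0].reshape(-1,2)
def caps(n,im,z=.093):
    h=cv2.cvtColor(im,cv2.COLOR_RGB2HSV)
    m=cv2.inRange(h,(22,120,70),(35,255,255))
    k,l,st,c=cv2.connectedComponentsWithStats(m)
    return [(c[i].round(1).tolist(),int(st[i,4]),ray(n,c[i],z)[0].round(4).tolist()) for i in range(1,k) if st[i,4]>8]
E
python3 - <<'E'
from h import *
for n in("top","scene"):
    im=cv2.imread(f"pics/{n}0.png")[:,:,::-1].copy()
    print(n);[print(c) for c in caps(n,im)]
im=cv2.imread("pics/top0.png")
h=cv2.cvtColor(im,cv2.COLOR_BGR2HSV)
g=((h[:,:,1]<70)&(h[:,:,2]>120)).astype(np.uint8);g[:,:181]=0;g[:,264:]=0;g[:200]=0;g[252:]=0
mat=cv2.inRange(h,(100,120,40),(125,255,255))
x,y,w,hh=175,190,92,70
hull=cv2.convexHull(cv2.findNonZero(mat[185:262,165:270]))+np.array([165,185])
mk=np.zeros_like(g);cv2.fillConvexPoly(mk,hull,1);g*=mk
k,l,st,c=cv2.connectedComponentsWithStats(g)
for i in range(1,k):
    if st[i,4]>15:
        p=np.argwhere(l==i)[:,::-1];w=ray("top",p,.025)
        print(st[i].tolist(),"world min/max",w.min(0).round(3),w.max(0).round(3))
        for lo in range(st[i,0],st[i,0]+st[i,2],6):
            q=p[(p[:,0]>=lo)&(p[:,0]<lo+6)];print("   ",ray("top",q,.025).mean(0)[:2].round(4),len(q))
v=cv2.resize(im[180:265,140:270],None,fx=6,fy=6,interpolation=cv2.INTER_CUBIC)
cv2.imwrite("pics/dock.png",v)
E
```

```text
top
([360.5, 194.5], 32, [0.6231, -0.2376, 0.093])
([369.4, 194.7], 29, [0.623, -0.2603, 0.093])
([378.0, 194.8], 32, [0.6232, -0.2823, 0.093])
([386.9, 195.4], 29, [0.6223, -0.3051, 0.093])
([395.7, 195.4], 29, [0.6227, -0.3276, 0.093])
scene
([490.2, 35.9], 15, [0.1466, 0.9592, 0.093])
([479.7, 38.7], 12, [0.146, 0.9122, 0.093])
([475.2, 56.7], 75, [0.2274, 0.8283, 0.093])
([214.8, 259.8], 31, [0.6295, -0.2396, 0.093])
([205.7, 263.2], 32, [0.6297, -0.2622, 0.093])
([196.7, 266.7], 34, [0.6303, -0.2843, 0.093])
([187.4, 270.0], 34, [0.6299, -0.3067, 0.093])
([178.0, 273.5], 30, [0.6302, -0.3293, 0.093])
```

View pics/dock.png

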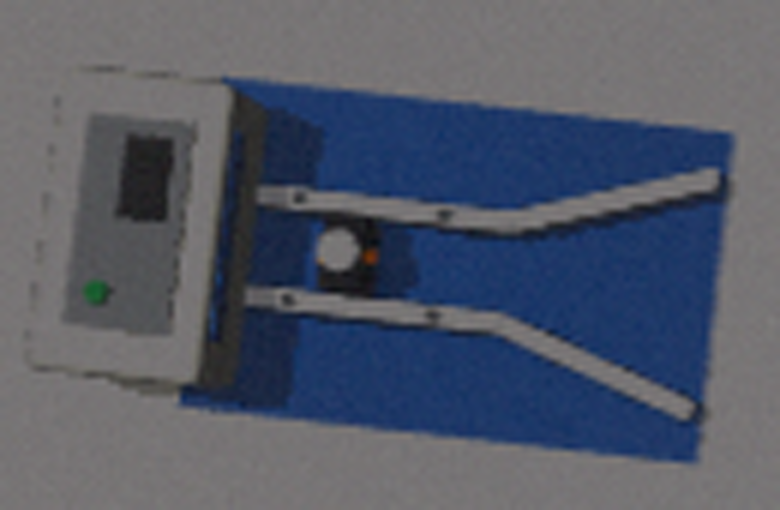

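The zoom shows the guides clearly on the blue mat, with the stop at about crop (345,250) and the orange feeler facing the mouth. My brightness threshold was too high, so I'll segment by saturation instead.

```bash
cat > dock.py <<'E'
from h import *
im=cv2.imread("pics/top0.png")
h=cv2.cvtColor(im,cv2.COLOR_BGR2HSV)
print(h[214,190:240:8].tolist())
g=((h[:,:,1]<70)&(h[:,:,2]>85)).astype(np.uint8)
roi=np.zeros_like(g);P=np.int32([[183,208],[262,205],[258,252],[181,234]]);cv2.fillConvexPoly(roi,P,1);g*=roi
k,l,st,c=cv2.connectedComponentsWithStats(g)
ch=[];mo=[]
for i in range(1,k):
    if st[i,4]>60:
        p=np.argwhere(l==i)[:,::-1];c0=p[:,0]
        f=lambda q:(lambda L:(L[2:],L[:2]))(cv2.fitLine(np.float32(ray("top",q,.025)[:,:2]),cv2.DIST_HUBER,0,.01,.01).ravel())
        print(st[i].tolist());A=f(p[c0<219]);B=f(p[c0>230])
        for (o,d) in(A,B): print("  pt",o.round(4),"ang",np.arctan2(*(d*np.sign(d[1]))[::-1]).round(4))
        X=np.linalg.solve(np.c_[A[1],-B[1]],B[0]-A[0]);kn=A[0]+X[0]*A[1];print("  knee",kn.round(4))
        w=ray("top",p,.025);e=(w-np.r_[kn,0])[:,:2]@B[1];e*=-np.sign(B[1][1]);print("  funnel len",e.max().round(4))
        ch.append((A,kn))
a=np.mean([np.arctan2(*(A[1]*np.sign(A[1][1]))[::-1]) for A,_ in ch])
d=np.array([np.cos(a),np.sin(a)]);n=np.array([-d[1],d[0]])
offs=[A[0]@n for A,_ in ch];print("yaw",a,"spacing(0.045?)",np.diff(offs))
o=n*np.mean(offs)+d*np.mean([kn@d for _,kn in ch]);print("dock origin",o.round(4),"mouth",(o-.09*d).round(4),"step1 at -.11",(o-.11*d).round(4))
E
python3 dock.py
```

```text
[[160, 7, 116], [150, 2, 117], [150, 4, 119], [150, 5, 108], [109, 178, 90], [0, 11, 121], [0, 6, 120]]
[183, 208, 77, 11, 257]
  pt [0.5715 0.1752] ang 1.478
  pt [0.5781 0.0582] ang 1.8023
  knee [0.5656 0.1112]
  funnel len 0.0933
[257, 213, 5, 40, 73]Traceback (most recent call last):
  File "dock.py", line 13, in <module>
    print(st[i].tolist());A=f(p[c0<219]);B=f(p[c0>230])
                            ~^^^^^^^^^^^
  File "dock.py", line 12, in <lambda>
    f=lambda q:(lambda L:(L[2:],L[:2]))(cv2.fitLine(np.float32(ray("top",q,.025)[:,:2]),cv2.DIST_HUBER,0,.01,.01).ravel())
                                                               ~~~^^^^^^^^^^^^^^
  File "h.py", line 5, in ray
    u=cv2.undistortPoints(np.float64(px).reshape(-1,1,2),K,np.array([m["k1"],0,0,0,0.])).reshape(-1,2)
      ~~~~~~~~~~~~~~~~~~~^^^^^^^^^^^^^^^^^^^^^^^^^^^^^^^^^^^^^^^^^^^^^^^^^^^^^^^^^^^^^^^
cv2.error: OpenCV(4.12.0) /io/opencv/modules/calib3d/src/undistort.dispatch.cpp:347: error: (-215:Assertion failed) CV_IS_MAT(_src) && CV_IS_MAT(_dst) && (_src->rows == 1 || _src->cols == 1) && (_dst->rows == 1 || _dst->cols == 1) && _src->cols + _src->rows - 1 == _dst->rows + _dst->cols - 1 && (CV_MAT_TYPE(_src->type) == CV_32FC2 || CV_MAT_TYPE(_src->type) == CV_64FC2) && (CV_MAT_TYPE(_dst->type) == CV_32FC2 || CV_MAT_TYPE(_dst->type) == CV_64FC2) in function 'cvUndistortPointsInternal'
```

```bash
sed -i 's/\[262,205\],\[258,252\]/[260,206],[256,250]/; s/if st\[i,4\]>60/if st[i,2]>50/' dock.py; python3 dock.py
```

```text
[[160, 7, 116], [150, 2, 117], [150, 4, 119], [150, 5, 108], [109, 178, 90], [0, 11, 121], [0, 6, 120]]
[183, 208, 77, 11, 257]
  pt [0.5715 0.1752] ang 1.478
  pt [0.5781 0.0582] ang 1.8023
  knee [0.5656 0.1112]
  funnel len 0.0933
[181, 228, 75, 22, 265]
  pt [0.5259 0.1766] ang 1.4824
  pt [0.4971 0.0622] ang 1.1633
  knee [0.5206 0.1166]
  funnel len 0.0937
yaw 1.4801946 spacing(0.045?) [0.04553777]
dock origin [0.5431 0.1139] mouth [0.535  0.0243] step1 at -.11 [0.5331 0.0043]
```

Dock: origin (0.543, 0.114), yaw 1.480. The guide spacing of 45.5 mm and the funnel length both agree with the sizes given. The rack is at (0.623, -0.283), yaw about 1.57. First I'll turn the tool.

```bash
cat > to.py <<'E'
import sys;from h import *
from scipy.spatial.transform import Rotation as Ro
def to(p,yaw):
    s=manip.state();q=s["tool_rot"];R=Ro.from_quat([q[1],q[2],q[3],q[0]]).as_matrix()
    d=R.T@(np.array(p)-s["tool_pos"]);t=np.arctan2(R[1,0],R[0,0])-yaw
    print("t",round(s["time"],2),"pos",np.round(s["tool_pos"],4),"delta tool cm",np.round(d*100,2),"turn",round((t+np.pi)%(2*np.pi)-np.pi,3),"F",np.round(s["contact_force"],1),"w",round(s["gripper_width"],3))
if __name__=="__main__": a=list(map(float,sys.argv[1:])); to(a[:3],a[3])
E
python3 -m crank '[{"turn":-0.145},{"turn":-0.145},{"turn":-0.145},{"turn":-0.145},{"turn":-0.145}]' 100
python3 -m crank '[{"turn":-0.145},{"turn":-0.145},{"turn":-0.127},{},{}]'
python3 to.py .623 -.2826 .16 1.571
```

```text
t 0.1 pos [ 0.2602 -0.5676  0.2302] delta tool cm [ 44.85 -10.78   7.05] turn -1.141 F [-0.   0.5 -1.1] w 0.997schema error: expected keys x, y, z, turn
schema error: expected keys x, y, z, turn
```

```bash

python3 -m crank '[{"x":0,"y":0,"z":0,"turn":-0.145},{"x":0,"y":0,"z":0,"turn":-0.145},{"x":0,"y":0,"z":0,"turn":-0.145},{"x":0,"y":0,"z":0,"turn":-0.145},{"x":0,"y":0,"z":0,"turn":-0.145}]' 100
python3 -m crank '[{"x":0,"y":0,"z":0,"turn":-0.145},{"x":0,"y":0,"z":0,"turn":-0.145},{"x":0,"y":0,"z":0,"turn":-0.126},{"x":0,"y":0,"z":0,"turn":0},{"x":0,"y":0,"z":0,"turn":0}]'
python3 to.py .623 -.2826 .16 1.571
```

```text
time: 0.6
tool_pos: [0.2603, -0.5678, 0.2305]
tool_rot: [-0.001, 0.836, 0.548, 0.0]
contact_force: [1.0, -0.3, 0.8]
gripper_width: 0.997
grasp_force: 0.0
time: 1.1
tool_pos: [0.2603, -0.5679, 0.2308]
tool_rot: [-0.0, 0.708, 0.706, 0.0]
contact_force: [0.2, -0.3, 0.1]
gripper_width: 0.998
grasp_force: 0.0
t 1.1 pos [ 0.2603 -0.5679  0.2308] delta tool cm [28.63 36.19  7.09] turn -0.003 F [ 0.2 -0.3  0.1] w 0.998
```

```bash

python3 -m crank '[{"x":2.8,"y":3.6,"z":0,"turn":0},{"x":2.8,"y":3.6,"z":0,"turn":0},{"x":2.8,"y":3.6,"z":0,"turn":0},{"x":2.8,"y":3.6,"z":0,"turn":0},{"x":2.8,"y":3.6,"z":0,"turn":0}]' 
python3 -m crank '[{"x":2.8,"y":3.6,"z":0,"turn":0},{"x":2.8,"y":3.6,"z":0,"turn":0},{"x":2.8,"y":3.6,"z":0,"turn":0},{"x":2.8,"y":3.6,"z":3,"turn":0},{"x":2.8,"y":3.6,"z":3,"turn":0}]'
python3 -m crank '[{"x":0,"y":0,"z":0,"turn":0},{"x":0,"y":0,"z":0,"turn":0}]'
python3 to.py .623 -.2826 .16 1.571
```

```text
time: 1.6
tool_pos: [0.4416, -0.4268, 0.2313]
tool_rot: [0.0, 0.708, 0.706, -0.0]
contact_force: [-0.2, -0.5, -0.7]
gripper_width: 1.001
grasp_force: 0.0
time: 2.1
tool_pos: [0.6165, -0.2919, 0.1772]
tool_rot: [0.002, 0.708, 0.706, 0.0]
contact_force: [-1.1, -0.9, -0.1]
gripper_width: 0.995
grasp_force: 0.0
time: 2.3
tool_pos: [0.6142, -0.2918, 0.1747]
tool_rot: [-0.001, 0.707, 0.707, -0.001]
contact_force: [0.1, 0.2, 0.6]
gripper_width: 1.002
grasp_force: 0.0
t 2.3 pos [ 0.6142 -0.2918  0.1747] delta tool cm [0.92 0.88 1.47] turn 0.0 F [0.1 0.2 0.6] w 1.002
```

```bash

python3 -m crank '[{"x":0.9,"y":0.9,"z":1,"turn":0},{"x":0,"y":0,"z":2.5,"turn":0},{"x":0,"y":0,"z":2.5,"turn":0},{"x":0,"y":0,"z":2.5,"turn":0},{"x":0,"y":0,"z":0,"turn":0}]' 
python3 -m crank '[{"x":0,"y":0,"z":2,"turn":0},{"x":0,"y":0,"z":2,"turn":0},{"x":0,"y":0,"z":2,"turn":0},{"x":0,"y":0,"z":0,"turn":0}]'
python3 to.py .623 -.2826 .028 1.571
```

```text
time: 2.8
tool_pos: [0.6208, -0.2833, 0.0875]
tool_rot: [-0.003, 0.708, 0.706, -0.001]
contact_force: [0.2, -0.4, -0.6]
gripper_width: 0.999
grasp_force: 0.0
time: 3.2
tool_pos: [0.622, -0.2837, 0.03]
tool_rot: [-0.002, 0.708, 0.707, -0.0]
contact_force: [-0.5, -0.2, -0.3]
gripper_width: 1.001
grasp_force: 0.0
t 3.2 pos [ 0.622  -0.2837  0.03  ] delta tool cm [0.11 0.1  0.2 ] turn -0.002 F [-0.5 -0.2 -0.3] w 1.001
```

```bash

python3 -m crank '[{"x":0.1,"y":0.1,"z":0,"turn":0},{"x":0,"y":0,"z":0,"turn":0},{"x":0,"y":0,"z":0,"turn":0},{"x":0,"y":0,"z":0,"turn":0},{"x":0,"y":0,"z":0,"turn":0}]' 0
python3 -m crank '[{"x":0,"y":0,"z":0,"turn":0},{"x":0,"y":0,"z":0,"turn":0},{"x":0,"y":0,"z":0,"turn":0},{"x":0,"y":0,"z":0,"turn":0},{"x":0,"y":0,"z":0,"turn":0}]'
```

```text
time: 3.7
tool_pos: [0.6252, -0.2834, 0.0331]
tool_rot: [0.001, 0.707, 0.707, 0.0]
contact_force: [-0.5, -0.3, 4.8]
gripper_width: 0.363
grasp_force: 60.8
time: 4.2
tool_pos: [0.6252, -0.2834, 0.0331]
tool_rot: [0.001, 0.707, 0.707, 0.0]
contact_force: [-2.0, 0.2, 5.5]
gripper_width: 0.363
grasp_force: 60.9
```

```bash

python3 -m crank '[{"x":0,"y":0,"z":-1,"turn":0},{"x":0,"y":0,"z":-2,"turn":0},{"x":0,"y":0,"z":-2,"turn":0},{"x":0,"y":0,"z":-2,"turn":0.045},{"x":0,"y":0,"z":0,"turn":0.045}]'
python3 to.py .5331 .0025 .095 1.480
```

```text
time: 4.7
tool_pos: [0.6258, -0.2836, 0.1048]
tool_rot: [0.002, 0.739, 0.674, 0.001]
contact_force: [0.7, -0.5, -2.0]
gripper_width: 0.365
grasp_force: 60.0
t 4.7 pos [ 0.6258 -0.2836  0.1048] delta tool cm [ 27.64 -11.86   0.88] turn -0.001 F [ 0.7 -0.5 -2. ] w 0.365
```

```bash

python3 -m crank '[{"x":2.5,"y":-1.1,"z":0,"turn":0},{"x":2.8,"y":-1.2,"z":0,"turn":0},{"x":2.8,"y":-1.2,"z":0,"turn":0},{"x":2.8,"y":-1.2,"z":0,"turn":0},{"x":2.8,"y":-1.2,"z":0,"turn":0}]'
python3 -m crank '[{"x":2.8,"y":-1.2,"z":0,"turn":0},{"x":2.8,"y":-1.2,"z":0,"turn":0},{"x":2.8,"y":-1.2,"z":0,"turn":0},{"x":2.8,"y":-1.2,"z":0,"turn":0},{"x":2.5,"y":-1.1,"z":0,"turn":0}]'
python3 -m crank '[{"x":0,"y":0,"z":0,"turn":0},{"x":0,"y":0,"z":0,"turn":0}]'
python3 - <<'E'
from to import *
to([.5331,.0025,.095],1.48)
for n in("top","scene"):
    im,d=manip.grab_frame(n);cv2.imwrite(f"pics/{n}1.png",im[:,:,::-1])
    print(n);[print(c) for c in caps(n,im,.155)]
a=cv2.imread("pics/top1.png")[150:300,130:330];b=cv2.imread("pics/scene1.png")[130:280,250:450]
cv2.imwrite("pics/c1.png",cv2.resize(np.hstack([a,b]),None,fx=2,fy=2))
E
```

```text
time: 5.2
tool_pos: [0.5765, -0.1396, 0.1004]
tool_rot: [-0.001, 0.738, 0.674, -0.0]
contact_force: [1.3, 0.7, -2.7]
gripper_width: 0.363
grasp_force: 60.3
time: 5.7
tool_pos: [0.53, 0.0021, 0.1005]
tool_rot: [-0.001, 0.738, 0.675, -0.001]
contact_force: [0.2, -0.2, -3.7]
gripper_width: 0.363
grasp_force: 60.3
time: 5.9
tool_pos: [0.5308, 0.001, 0.1008]
tool_rot: [-0.0, 0.738, 0.675, -0.0]
contact_force: [0.5, -0.1, -2.3]
gripper_width: 0.364
grasp_force: 60.3
t 5.9 pos [0.5308 0.001  0.1008] delta tool cm [0.17 0.22 0.58] turn 0.002 F [ 0.5 -0.1 -2.3] w 0.364
top
scene
([475.4, 30.4], 108, [0.1703, 0.8485, 0.155])
([474.6, 59.0], 210, [0.3009, 0.743, 0.155])
([308.0, 177.8], 25, [0.5362, 0.0446, 0.155])
([282.8, 184.5], 22, [0.5306, -0.0218, 0.155])
([273.8, 186.9], 18, [0.5288, -0.0453, 0.155])
```

View pics/c1.png

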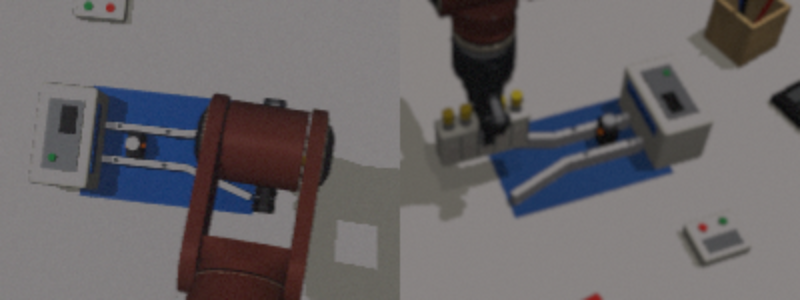

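The scene view shows the rack held upright over the mouth, with its caps centred on the tool. Next I'll lower it.

```bash

python3 -m crank '[{"x":0.1,"y":0.2,"z":2,"turn":0},{"x":0,"y":0,"z":2,"turn":0},{"x":0,"y":0,"z":1.5,"turn":0},{"x":0,"y":0,"z":0.6,"turn":0},{"x":0,"y":0,"z":0,"turn":0}]'
python3 -m crank '[{"x":0,"y":0,"z":0.3,"turn":0},{"x":0,"y":0,"z":0.2,"turn":0},{"x":0,"y":0,"z":0.2,"turn":0},{"x":0,"y":0,"z":0,"turn":0}]'
python3 to.py .5331 .0025 .033 1.48
```

```text
time: 6.5
tool_pos: [0.5328, 0.0011, 0.0392]
tool_rot: [-0.001, 0.738, 0.674, -0.001]
contact_force: [0.1, 0.9, -3.5]
gripper_width: 0.368
grasp_force: 60.3
time: 6.9
tool_pos: [0.5336, 0.0015, 0.0335]
tool_rot: [0.0, 0.738, 0.675, 0.0]
contact_force: [0.3, 0.5, -3.2]
gripper_width: 0.366
grasp_force: 60.3
t 6.9 pos [0.5336 0.0015 0.0335] delta tool cm [ 0.09 -0.06  0.05] turn 0.001 F [ 0.3  0.5 -3.2] w 0.366
```

```bash

python3 -m crank '[{"x":0,"y":0,"z":0.1,"turn":0},{"x":0,"y":0,"z":0.1,"turn":0},{"x":0,"y":0,"z":0,"turn":0},{"x":0,"y":0,"z":0,"turn":0}]'
python3 -m crank '[{"x":0,"y":0,"z":0,"turn":0},{"x":0,"y":0,"z":0,"turn":0},{"x":0,"y":0,"z":0,"turn":0},{"x":0,"y":0,"z":0,"turn":0}]' 100
python3 -m crank '[{"x":0,"y":0,"z":-2,"turn":0},{"x":0,"y":0,"z":-2,"turn":0},{"x":0,"y":0,"z":-2,"turn":0},{"x":0,"y":0,"z":-2,"turn":0},{"x":0,"y":0,"z":-2,"turn":0}]'
```

```text
time: 7.3
tool_pos: [0.5339, 0.0015, 0.0331]
tool_rot: [-0.0, 0.738, 0.675, -0.0]
contact_force: [-5.3, 1.0, 7.8]
gripper_width: 0.366
grasp_force: 61.6
time: 7.7
tool_pos: [0.5337, 0.0014, 0.0314]
tool_rot: [0.0, 0.738, 0.675, 0.0]
contact_force: [0.9, 0.1, 0.5]
gripper_width: 0.995
grasp_force: 0.0
time: 8.2
tool_pos: [0.5335, 0.0015, 0.1321]
tool_rot: [0.0, 0.738, 0.675, 0.0]
contact_force: [-0.3, 0.2, -0.0]
gripper_width: 0.999
grasp_force: 0.0
```

```bash

python3 -m crank '[{"x":-2.2,"y":0,"z":0,"turn":0},{"x":-3,"y":0,"z":0,"turn":0},{"x":-3,"y":0,"z":0,"turn":0},{"x":-2.8,"y":0,"z":0,"turn":0},{"x":0,"y":0,"z":0,"turn":0}]' 0
python3 - <<'E'
from to import *
d=np.array([np.cos(1.48),np.sin(1.48)]);o=np.array([.5431,.1139])
to([*(o-.225*d),.029],1.48)
for n in("top","scene"):
    im,_=manip.grab_frame(n);cv2.imwrite(f"pics/{n}2.png",im[:,:,::-1])
    for c in caps(n,im):
        p=np.array(c[2][:2])-o;print(n,c,"dock",(p@d).round(4),(d[0]*p[1]-d[1]*p[0]).round(4))
a=cv2.imread("pics/top2.png")[150:300,130:330];b=cv2.imread("pics/scene2.png")[130:280,250:450]
cv2.imwrite("pics/c2.png",cv2.resize(np.hstack([a,b]),None,fx=2,fy=2))
E
```

```text
time: 8.7
tool_pos: [0.5235, -0.1106, 0.1315]
tool_rot: [0.0, 0.739, 0.673, -0.0]
contact_force: [0.2, 0.6, 0.8]
gripper_width: 0.144
grasp_force: 0.0
t 8.7 pos [ 0.5235 -0.1106  0.1315] delta tool cm [ 0.05 -0.09 10.25] turn -0.003 F [0.2 0.6 0.8] w 0.144
top ([247.5, 226.5], 32, [0.5365, 0.0465, 0.093]) dock -0.0677 0.0005
top ([256.3, 227.6], 29, [0.5342, 0.0244, 0.093]) dock -0.0899 0.0007
top ([265.1, 228.5], 27, [0.5323, 0.0021, 0.093]) dock -0.1123 0.0006
top ([274.0, 229.5], 26, [0.5302, -0.0203, 0.093]) dock -0.1348 0.0007
top ([283.0, 230.3], 30, [0.5286, -0.043, 0.093]) dock -0.1576 0.0002
scene ([488.2, 35.8], 58, [0.1435, 0.9526, 0.093]) dock 0.799 0.474
scene ([475.4, 56.4], 119, [0.2262, 0.83, 0.093]) dock 0.6844 0.3805
scene ([307.9, 195.1], 24, [0.5427, 0.0436, 0.093]) dock -0.07 -0.006
scene ([299.9, 197.6], 28, [0.5418, 0.021, 0.093]) dock -0.0926 -0.0071
scene ([291.6, 199.7], 23, [0.5394, -0.0014, 0.093]) dock -0.1152 -0.0068
scene ([283.3, 202.1], 23, [0.5379, -0.024, 0.093]) dock -0.1378 -0.0073
scene ([275.2, 204.1], 24, [0.5356, -0.0458, 0.093]) dock -0.1597 -0.007
```

View pics/c2.png

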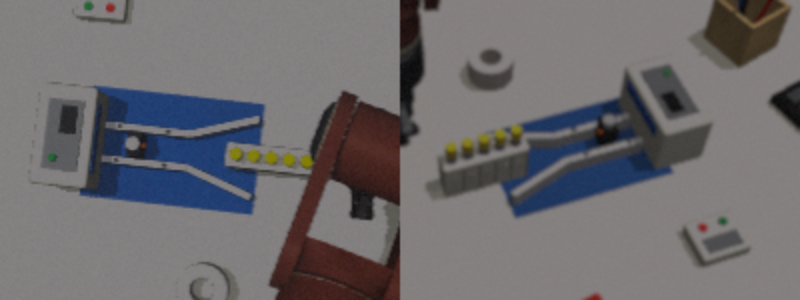

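The rack stands in the mouth, centred within 1 mm at x ≈ -112 mm and in line. Now I'll descend behind it.

```bash

python3 -m crank '[{"x":0,"y":-0.1,"z":2,"turn":0},{"x":0,"y":0,"z":2.5,"turn":0},{"x":0,"y":0,"z":2.5,"turn":0},{"x":0,"y":0,"z":2,"turn":0},{"x":0,"y":0,"z":1.1,"turn":0}]' 0
python3 -m crank '[{"x":0.5,"y":0,"z":0,"turn":0},{"x":0.5,"y":0,"z":0,"turn":0},{"x":0.5,"y":0,"z":0,"turn":0},{"x":0.5,"y":0,"z":0,"turn":0},{"x":0.5,"y":0,"z":0,"turn":0}]'
python3 to.py .533 .0034 .029 1.48
```

```text
time: 9.3
tool_pos: [0.5214, -0.1063, 0.0281]
tool_rot: [-0.002, 0.738, 0.675, -0.001]
contact_force: [-0.4, 0.2, -0.2]
gripper_width: -0.001
grasp_force: 0.0
time: 9.8
tool_pos: [0.5256, -0.0827, 0.0313]
tool_rot: [0.001, 0.738, 0.675, 0.0]
contact_force: [-0.2, 0.7, -0.9]
gripper_width: 0.0
grasp_force: 0.0
t 9.8 pos [ 0.5256 -0.0827  0.0313] delta tool cm [ 8.64 -0.03  0.23] turn 0.001 F [-0.2  0.7 -0.9] w 0.0
```

```bash

python3 -m crank '[{"x":0.5,"y":0,"z":0.2,"turn":0},{"x":0.5,"y":0,"z":0,"turn":0},{"x":0.5,"y":0,"z":0,"turn":0},{"x":0.5,"y":0,"z":0,"turn":0},{"x":0.5,"y":0,"z":0,"turn":0}]'
python3 -m crank '[{"x":0.6,"y":0,"z":0,"turn":0},{"x":0.6,"y":0,"z":0,"turn":0},{"x":0.6,"y":0,"z":0,"turn":0},{"x":0.6,"y":0,"z":0,"turn":0},{"x":0.6,"y":0,"z":0,"turn":0}]'
python3 to.py .5369 .046 .029 1.48
```

```text
time: 10.3
tool_pos: [0.5271, -0.058, 0.0282]
tool_rot: [0.0, 0.738, 0.675, -0.0]
contact_force: [-0.1, -1.5, -1.0]
gripper_width: -0.0
grasp_force: 0.7
time: 10.8
tool_pos: [0.5299, -0.0278, 0.0283]
tool_rot: [-0.0, 0.738, 0.675, -0.0]
contact_force: [0.5, -0.7, -1.6]
gripper_width: -0.001
grasp_force: 0.6
t 10.8 pos [ 0.5299 -0.0278  0.0283] delta tool cm [ 7.42  0.04 -0.07] turn 0.001 F [ 0.5 -0.7 -1.6] w -0.001
```

```bash

python3 -m crank '[{"x":0.4,"y":0,"z":0,"turn":0},{"x":0.4,"y":0,"z":0,"turn":0},{"x":0.4,"y":0,"z":0,"turn":0},{"x":0.4,"y":0,"z":0,"turn":0},{"x":0.4,"y":0,"z":0,"turn":0}]'
python3 to.py .5369 .046 .029 1.48
```

```text
time: 11.3
tool_pos: [0.5317, -0.0081, 0.0283]
tool_rot: [-0.0, 0.738, 0.675, -0.0]
contact_force: [-0.7, -1.4, -0.2]
gripper_width: -0.001
grasp_force: 0.6
t 11.3 pos [ 0.5317 -0.0081  0.0283] delta tool cm [ 5.44  0.03 -0.07] turn 0.001 F [-0.7 -1.4 -0.2] w -0.001
```

```bash

python3 -m crank '[{"x":0.4,"y":0,"z":0,"turn":0},{"x":0.4,"y":0,"z":0,"turn":0},{"x":0.4,"y":0,"z":0,"turn":0},{"x":0.4,"y":0,"z":0,"turn":0},{"x":0.4,"y":0,"z":0,"turn":0}]'
python3 to.py .5369 .046 .029 1.48
```

```text
time: 11.8
tool_pos: [0.5335, 0.0119, 0.0283]
tool_rot: [-0.0, 0.738, 0.675, 0.0]
contact_force: [0.3, -1.7, -1.1]
gripper_width: 0.002
grasp_force: 0.6
t 11.8 pos [0.5335 0.0119 0.0283] delta tool cm [ 3.43  0.03 -0.07] turn 0.001 F [ 0.3 -1.7 -1.1] w 0.002
```

```bash

python3 -m crank '[{"x":0.3,"y":0,"z":0,"turn":0},{"x":0.3,"y":0,"z":0,"turn":0},{"x":0.3,"y":0,"z":0,"turn":0},{"x":0.3,"y":0,"z":0,"turn":0},{"x":0.3,"y":0,"z":0,"turn":0}]'
```

```text
time: 12.3
tool_pos: [0.5348, 0.0267, 0.0283]
tool_rot: [-0.0, 0.738, 0.675, -0.0]
contact_force: [-0.2, -1.5, -1.2]
gripper_width: -0.002
grasp_force: 0.6
```

```bash

python3 -m crank '[{"x":0.25,"y":0,"z":0,"turn":0},{"x":0.25,"y":0,"z":0,"turn":0},{"x":0.2,"y":0,"z":0,"turn":0},{"x":0.2,"y":0,"z":0,"turn":0},{"x":0,"y":0,"z":0,"turn":0}]'
python3 to.py .5369 .046 .029 1.48
```

```text
time: 12.8
tool_pos: [0.5357, 0.0358, 0.0284]
tool_rot: [-0.0, 0.738, 0.675, 0.0]
contact_force: [-0.2, 0.6, 0.1]
gripper_width: -0.002
grasp_force: 0.0
t 12.8 pos [0.5357 0.0358 0.0284] delta tool cm [ 1.02  0.03 -0.06] turn 0.001 F [-0.2  0.6  0.1] w -0.002
```

```bash

python3 -m crank '[{"x":0.15,"y":0,"z":0,"turn":0},{"x":0.15,"y":0,"z":0,"turn":0},{"x":0.15,"y":0,"z":0,"turn":0},{"x":0.1,"y":0,"z":0,"turn":0}]'
```

```text
time: 13.2
tool_pos: [0.5362, 0.0408, 0.0285]
tool_rot: [0.0, 0.738, 0.675, -0.0]
contact_force: [-0.5, -1.5, -0.3]
gripper_width: 0.002
grasp_force: 1.1
```

```bash

python3 -m crank '[{"x":0.05,"y":0,"z":0,"turn":0},{"x":0.05,"y":0,"z":0,"turn":0},{"x":0.05,"y":0,"z":0,"turn":0},{"x":0.05,"y":0,"z":0,"turn":0}]'
```

```text
time: 13.6
tool_pos: [0.5364, 0.0425, 0.0285]
tool_rot: [0.0, 0.738, 0.675, -0.0]
contact_force: [-0.6, -5.3, 0.5]
gripper_width: -0.0
grasp_force: 2.6
```

```bash

python3 -m crank '[{"x":0.05,"y":0,"z":0,"turn":0},{"x":0,"y":0,"z":0,"turn":0}]'
```

```text
time: 13.8
tool_pos: [0.5364, 0.0425, 0.0285]
tool_rot: [0.001, 0.738, 0.675, -0.001]
contact_force: [-1.0, -6.9, 0.3]
gripper_width: -0.002
grasp_force: 3.1
```

```bash

python3 -m crank '[{"x":0.05,"y":0,"z":0,"turn":0},{"x":0,"y":0,"z":0,"turn":0}]'
```

```text
time: 14.0
tool_pos: [0.5365, 0.0425, 0.0285]
tool_rot: [0.001, 0.738, 0.675, -0.001]
contact_force: [-1.8, -8.1, 1.9]
gripper_width: 0.002
grasp_force: 4.0
```

Force is building without motion. I'll check that this is the stop and not a jam: cap positions against the feeler's position in the first picture.

```bash
python3 - <<'E'
from to import *
d=np.array([np.cos(1.48),np.sin(1.48)]);o=np.array([.5431,.1139])
D=lambda w:(round(float((w[:2]-o)@d),4),round(float(d[0]*(w-np.r_[o,0])[1]-d[1]*(w-np.r_[o,0])[0]),4))
im0=cv2.imread("pics/top0.png")[:,:,::-1].copy();h=cv2.cvtColor(im0,cv2.COLOR_RGB2HSV)
m=cv2.inRange(h[205:240,180:230],(3,130,80),(18,255,255));p=cv2.findNonZero(m)
p=p.reshape(-1,2)+[180,205];print("orange",p.tolist(),[D(w) for w in ray("top",p,.038)])
for n in("top","scene"):
    im,_=manip.grab_frame(n);cv2.imwrite(f"pics/{n}3.png",im[:,:,::-1])
    for c in caps(n,im):
        if c[2][1]<.2: print(n,c[0],c[1],"dock",D(np.array(c[2])))
a=cv2.imread("pics/top3.png")[170:270,140:270];b=cv2.imread("pics/scene3.png")[150:250,290:420]
cv2.imwrite("pics/c3.png",cv2.resize(np.hstack([a,b]),None,fx=3,fy=3,interpolation=cv2.INTER_CUBIC))
E
```

```text
orange [[201, 222], [202, 222], [201, 223]] [(0.0589, -0.0004), (0.0563, -0.0007), (0.0586, 0.0022)]
top [203.3, 221.4] 29 dock (0.0446, 0.0)
scene [347.4, 184.9] 22 dock (0.0413, -0.0068)
scene [339.9, 187.0] 22 dock (0.0194, -0.0073)
scene [331.9, 189.1] 24 dock (-0.0033, -0.0072)
scene [324.0, 191.2] 23 dock (-0.0256, -0.0071)
scene [317.0, 193.2] 14 dock (-0.0453, -0.0076)
```

View pics/c3.png

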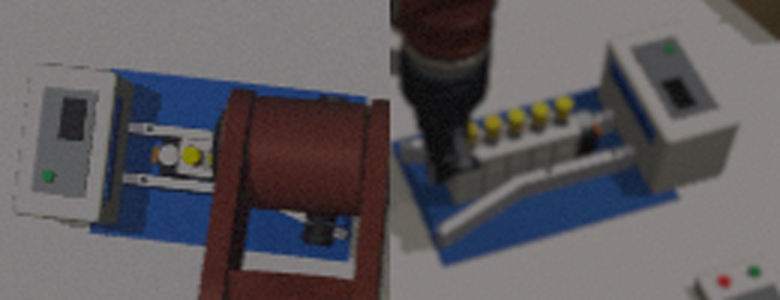

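The rack's lead end is at about 59.6 mm and the stop face at about 60.5 mm, and the picture shows the rack against the black stop. It is home, so I'll press up to about 12 N.

```bash

python3 -m crank '[{"x":0.05,"y":0,"z":0,"turn":0},{"x":0.05,"y":0,"z":0,"turn":0},{"x":0,"y":0,"z":0,"turn":0}]'
```

```text
time: 14.4
tool_pos: [0.5365, 0.0425, 0.0286]
tool_rot: [0.002, 0.738, 0.675, -0.002]
contact_force: [-2.5, -12.3, 1.5]
gripper_width: -0.002
grasp_force: 5.9
```

```bash

python3 -m crank '[{"x":0,"y":0,"z":0,"turn":0},{"x":0,"y":0,"z":0,"turn":0},{"x":0,"y":0,"z":0,"turn":0},{"x":0,"y":0,"z":0,"turn":0},{"x":0,"y":0,"z":0,"turn":0}]'
python3 -m crank '[{"x":0,"y":0,"z":0,"turn":0},{"x":0,"y":0,"z":0,"turn":0},{"x":0,"y":0,"z":0,"turn":0},{"x":0,"y":0,"z":0,"turn":0},{"x":0,"y":0,"z":0,"turn":0}]'
```

```text
time: 14.9
tool_pos: [0.5365, 0.0425, 0.0285]
tool_rot: [0.002, 0.738, 0.675, -0.002]
contact_force: [-1.2, -12.5, 1.9]
gripper_width: -0.003
grasp_force: 5.9
time: 15.4
tool_pos: [0.5365, 0.0425, 0.0286]
tool_rot: [0.002, 0.738, 0.675, -0.002]
contact_force: [-0.8, -11.6, 1.6]
gripper_width: -0.001
grasp_force: 5.9
```

Held at about 12 N for 1 s. Now I'll back off along the push direction and raise the arm clear.

```bash

python3 -m crank '[{"x":-0.2,"y":0,"z":0,"turn":0},{"x":-0.3,"y":0,"z":0,"turn":0},{"x":-1,"y":0,"z":0,"turn":0},{"x":-2,"y":0,"z":0,"turn":0},{"x":-2.5,"y":0,"z":0,"turn":0}]'
python3 -m crank '[{"x":-2.5,"y":0,"z":0,"turn":0},{"x":0,"y":0,"z":-3,"turn":0},{"x":0,"y":0,"z":-3,"turn":0},{"x":-3,"y":0,"z":-3,"turn":0},{"x":-3,"y":0,"z":-3,"turn":0}]'
python3 -m crank '[{"x":-4,"y":0,"z":0,"turn":0},{"x":-4,"y":0,"z":0,"turn":0},{"x":-4,"y":0,"z":0,"turn":0},{"x":0,"y":0,"z":0,"turn":0},{"x":0,"y":0,"z":0,"turn":0}]'
python3 - <<'E'
from to import *
d=np.array([np.cos(1.48),np.sin(1.48)]);o=np.array([.5431,.1139])
for n in("top","scene"):
    im,_=manip.grab_frame(n);cv2.imwrite(f"pics/{n}4.png",im[:,:,::-1])
    for c in caps(n,im):
        p=np.array(c[2][:2])-o
        if c[2][1]<.2: print(n,c[0],c[1],"dock",(p@d).round(4),(d[0]*p[1]-d[1]*p[0]).round(4))
a=cv2.imread("pics/top4.png")[170:270,140:270];b=cv2.imread("pics/scene4.png")[150:250,290:420]
cv2.imwrite("pics/c4.png",cv2.resize(np.hstack([a,b]),None,fx=3,fy=3,interpolation=cv2.INTER_CUBIC))
E
```

```text
time: 15.9
tool_pos: [0.5309, -0.015, 0.0283]
tool_rot: [-0.0, 0.738, 0.675, 0.0]
contact_force: [0.2, 0.7, -0.2]
gripper_width: 0.001
grasp_force: 0.0
time: 16.4
tool_pos: [0.5231, -0.0998, 0.1494]
tool_rot: [-0.0, 0.738, 0.675, 0.0]
contact_force: [0.7, -0.7, -0.2]
gripper_width: -0.001
grasp_force: 0.0
time: 16.9
tool_pos: [0.5123, -0.2196, 0.1481]
tool_rot: [-0.0, 0.739, 0.674, 0.0]
contact_force: [0.1, 0.2, 0.3]
gripper_width: -0.003
grasp_force: 0.0
top [203.3, 221.4] 29 dock 0.0446 0.0
top [212.0, 222.4] 30 dock 0.0224 0.0
top [220.8, 223.4] 32 dock 0.0 0.0
top [229.6, 224.5] 31 dock -0.0222 0.0003
top [238.6, 225.4] 30 dock -0.0452 0.0001
scene [347.5, 184.9] 23 dock 0.0415 -0.007
scene [339.8, 186.9] 21 dock 0.0195 -0.0068
scene [331.7, 189.0] 22 dock -0.0034 -0.0065
scene [323.9, 191.2] 25 dock -0.0259 -0.0072
scene [316.0, 193.4] 25 dock -0.0478 -0.0074
```

View pics/c4.png

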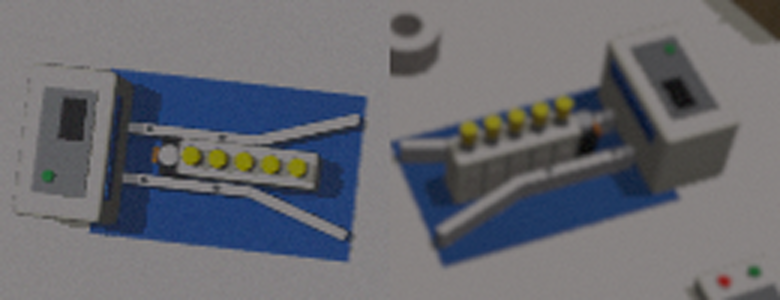

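The rack stands in line against the black stop, with its centre at dock x ≈ 0, and it did not move when I let go.

```bash
python3 -c "
from plant import manip
print(manip.job_done())"
```

```text
the job is handed in; nothing more can be done
None
```

The yellow rack is upright in the dock channel against the black stop, pressed at about 12 N for 1 s and let go; I handed the job in at about 17 s, the arm touching nothing, but the hand-in gave no verdict.

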